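# Pry open the flour box and bring up the bowl

## Robot

A 7-joint arm with a two-finger parallel gripper is mounted at the origin on the work surface. World frame = base frame: x ahead of the robot, y to its left, z up, the work surface at z = 0. Lengths are in m, angles in rad, forces in N, time in s.
With the tool pointing down it reaches from about 0.425 to 0.925 m from the base axis. Payload 6.8 kg.
Tool frame: the origin (TCP) lies at the very end of the fingers, on their centre line; the grasp point (between the pads) lies 19 mm behind it; z points along the fingers, y is the line along which they close (so a half turn about z gives the same grasp; the last joint's range is limited). The gripper opens to 85 mm and grips with 20 to 120 N. Pads are 22 mm wide; open, the fingers measure 114 mm over their backs; the gripper's body (76 mm by 85 mm) begins 54 mm behind the grasp point. The pads swing forward as they close: fully open they stand 13 mm farther back than shut.
Start: joints at [-1.313, 0.477, 0.022, 1.555, -0.011, 1.109, -0.083], TCP at [0.241, 0.63, 0.231] pointing down, gripper open.
Joint ranges: [-2.96, 2.96], [-0.34, 2.1], [-1.41, 1.46], [0.24, 2.44], [-1.37, 4.51], [0.17, 1.92], [-2.96, 2.96]. Speed limits (rad/s): [2.39, 2.39, 3.14, 3.14, 3.14, 3.14, 3.14].

## Interface

Orientations are given as [roll, pitch, yaw] about the fixed x, y, z axes, in that order (R = Rz(yaw) Ry(pitch) Rx(roll)).
In Python, from cell import env gives the robot as it stands.
- The arm moves only by the tool step_arm, never from a script. Its arguments are lists of equal length, an entry for each row: "fingers": the opening, from 0 (shut) to 1 (fully open); "delta_pos": the shift along the world's x, y, z in mm, a list of three; "twist": the turn about the world's z in degrees. In form: {"fingers": [fingers, ...], "delta_pos": [[x, y, z], ...], "twist": [twist, ...]}. A call has 1 to 10 rows; each row is the pose to reach, as a shift and turn from the pose commanded when the call began; what a row does not reach only later rows make up. A row lasts 1/12 s, in which the tool goes at most 41.7 mm and 7.16 degrees, less where a joint would pass 70% of its speed; a pose out of reach is approached as far as the arm can. A call with a gripper value outside its range is refused whole. The fingers move at their own pace and stop on an object; the grip force is fixed at half the most. Time passes only in rows, so rows that repeat a pose let the fingers close. It gives the time, the measured TCP pose, the force, the opening and the grip force at its end, in the units of the state.
- env.read_state(): the state, without advancing time (a new reading comes with each control period).
- env.camera(name): name is "scene" or "top" or "wrist"; returns a dict with "img" (400x640x3 uint8, red, green, blue), "depth" (400x640 float32, m along the optical axis (not along the pixel's ray), 0 where there is no reading), "K" (3x3 intrinsics, pixels), "world_from_camera" (4x4, takes a point from camera to world coordinates). Camera axes: x right, y down, z forward; pixel columns grow to the right and rows downward; lengths in m; the calibration is good to about 2 mm. A picture is of the moment at which its call begins.
- env.close_job(): hands the job in; it is judged then, once.
Trained networks look in a picture, given as the dict that the camera call returned (one of the last four; its "shot" number tells which), for a name from the list of things; names that differ only in an ending like _2 or _b are one class to them, and where a whole thing is asked for, a point or a joint stands for the part that bears it (a point fixed in the world has none). Each returns a list of dicts, best first, with "score" (0 to 1); they miss things now and then, are a little off and sometimes report something else, mostly with a low value. They report only what shows in the picture. A call takes as long as a camera call. They do not tell look-alikes from the thing itself.
- env.trace(picture, query): "pixels" (400x640 bool, what is visible of it) and "rect" ([left, top, width, height] in pixels, round what is visible of it).
The state is a dict: "time": time; "qpos": joint angles; "joint_vel": joint speeds; "effort": joint torques, N m; "ee_pos": TCP position; "tcp_rot": TCP orientation; "contact_force": force on the tool from outside, world axes, zero at the start; "ft_torque": the same for the moment, N m; "width": finger opening in m; "gripper_force": force on a finger pad.
Only numpy, scipy, OpenCV 4.12 (cv2) and the standard library are available. Lean on these libraries where they do the work, as an engineer would, in place of code of your own. Each camera call takes 0.05 s, during which the arm holds its last target. There are 200 camera calls.

## Task

Get ready to measure flour: pick up the spatula from the pine board, slide its blade at least 30 mm in under the lower edge of the flour box's shut sloping lid, and lever the lid wide open, nearly as far as it goes, with the spatula (never with the gripper itself) so that it stays up. Then lay the spatula flat on the board again and slide the steel bowl along the counter, without lifting or tipping it, to stand right up at the middle of the box's front, a finger's width away at most. Do not disturb the egg cup, the jar or the rolling pin.

Things in the scene. Friction and masses are not known exactly. Their poses are not given: they have to be found in the camera images.
- flour_box: fixed pine flour box, 160 deep (x), 180 wide (y): upright front wall 125 high facing the robot (-x), top sloping up from the wall's upper edge at 32 degrees to 240 at the back. First 50 mm of the slope: a bare wooden apron; then the lid, its underside parallel to the apron and 9 mm above it. Origin: centre of the underside; x from front to back, y left, z up
- box_front (a point): foot of the flour box's front wall, at mid width, on the counter (80 mm in front of the box's origin); axes as the box's: x points into the box
- lid (a joint): angle of the flour box's lid: 0 shut (lying parallel to the 32 degree slope), grows as its lower edge swings up, stop at 1.3 rad. Stiff friction hinge (about 0.1 N m; lid about 90 g, so roughly 2 N at its lower edge opens it); it stays where it is left
- lid_edge (a point): middle of the lower edge of the lid's underside (pine lid, 130 from hinge to this edge, 170 wide, 8 thick). Moves with the lid: x along the lid to the hinge (shut: rises at 32 degrees), y left, z out of its upper face. Below the edge a gap 9 high is open across the full width; the apron runs on 45 mm under the lid, then the box is hollow: a blade held at the slope, tip up, slides in
- lid_hinge (a point): mid point of the lid's hinge line, at the upper end of its underside, 130 mm from lid_edge along x; y lies along the hinge. Axes as lid_edge
- spatula: spatula, steel blade (110 long, 70 wide, 2.5 thick) and straight dark wooden handle (24 wide, 20 high) in line, sharing one flat underside; 150 g. Origin: on the underside at the place to grip; x to the blade's tip, z out of the upper face. Handle from x = -70 to +30, blade from +25 to +135, balance point near +15. Starts flat on the board, blade away from the robot
- blade_tip (a point): middle of the blade's front edge, on its underside, 135 mm from the spatula's origin along x; axes as the spatula's
- board: rectangular pine board, fixed flat on the counter, 280 (x) by 160 (y), 18 thick. Origin: centre of its underside; its top is 18 mm above that. It is on the left or the right of the box, the bowl on the other side
- bowl: loose open stainless steel mixing bowl, rim outer diameter 150 at the top, 65 high, wall 3, foot 68 across, floor 4 thick, about 250 g. Origin: centre of its underside. It can be pushed along from outside or by closed fingers inside it
- egg_cup: white ceramic egg cup, 50 across, 62 high, beside the box; origin: centre of its underside. Leave alone
- jar: glass jar, 68 across, 110 high, beside the box; origin: centre of its underside. Leave alone
- rolling_pin: two-handled wooden rolling pin (400 long, 52 thick) on its low stand at the left side of the counter, about 60 high; origin: centre of the underside, y along the pin. Leave alone
Not all that is in view belongs to the job. Several things look just like the bowl: the one meant starts farthest to the robot's left. Several things have the shape of the spatula; the one meant has the colours described above.

How it is judged:
By the outcome, as a careful person would: the job done as asked, in the order asked, and still so for the second after the job is handed in, with the robot touching nothing.
It also fails if it takes over 72 s, if anything falls off the work surface, if the arm or the gripper's body presses on something with over 40 N, if the wrist force passes 120 N, or if a joint passes its speed limit or range.

## Working session

There is one attempt and no reset: what is moved stays moved. The work goes in short steps, Python scripts to look and compute and a tool call to move; the robot and the scene stay as the last step left them, time stands still between calls to the robot, and variables do not carry over. Pictures are saved under pics/ and viewed, at most 10 in all, crops included, and the job is handed in when it is done.

Besides the shell and the picture viewer there is one more tool, called after "Request:" by a JSON object that holds its "api" and its "payload", one argument or row to a line. step_arm: Moves the arm, as the interface text tells. Its arguments: {"type":"object","properties":{"fingers":{"type":"array"},"delta_pos":{"type":"array"},"twist":{"type":"array"}},"required":["fingers","delta_pos","twist"]}

```bash
mkdir -p pics; ls; cat > h.py <<'E'
import numpy as np, cv2
from cell import env
def pts(p,mask=None):
    d=p["depth"];v,u=np.nonzero((d>0)&(mask if mask is not None else True))
    z=d[v,u];K=p["K"];c=np.stack([(u-K[0,2])*z/K[0,0],(v-K[1,2])*z/K[1,1],z,np.ones_like(z)])
    return (p["world_from_camera"]@c)[:3].T,u,v
def save(p,n,crop=None,s=1):
    im=p["img"][...,::-1]
    if crop: l,t,w,h=crop; im=im[t:t+h,l:l+w]
    cv2.imwrite("pics/"+n,cv2.resize(im,None,fx=s,fy=s,interpolation=cv2.INTER_CUBIC))
E
python3 - <<'E'
from h import *
s=env.read_state();print({k:np.round(v,3) for k,v in s.items()})
P={n:env.camera(n) for n in ("scene","top")}
for n,p in P.items():
    save(p,n+"0.png")
    print(n,np.round(p["world_from_camera"],3).tolist())
    for q in ["flour_box","lid","spatula","board","bowl","egg_cup","jar","rolling_pin"]:
        for r in env.trace(p,q):
            X,u,v=pts(p,r["pixels"])
            print(q,round(r["score"],2),r["rect"],np.round(np.median(X,0),3) if len(X) else None, np.round(np.percentile(X,[2,98],axis=0),3).tolist() if len(X) else None)
E
```

```text
pics
{'time': np.float64(0.0), 'qpos': array([-1.313,  0.478,  0.022,  1.556, -0.012,  1.109, -0.083]), 'joint_vel': array([ 0.   ,  0.   ,  0.   , -0.002,  0.001,  0.002, -0.   ]), 'effort': array([-0.0000e+00, -5.9644e+01,  1.6080e+00, -2.8121e+01,  1.2000e-02,
        9.0000e-03, -0.0000e+00]), 'ee_pos': array([0.241, 0.63 , 0.23 ]), 'tcp_rot': array([-3.14 ,  0.   ,  2.776]), 'contact_force': array([ 0.466, -0.205, -0.554]), 'ft_torque': array([-0.013,  0.002,  0.033]), 'gripper_force': np.float64(0.0), 'width': np.float64(0.086)}
scene [[0.49, 0.485, -0.724, 1.564], [0.872, -0.279, 0.403, -0.574], [-0.006, -0.829, -0.559, 0.966], [0.0, 0.0, 0.0, 1.0]]
flour_box 0.77 [310.1, 203.6, 77.5, 81.2] [ 0.774 -0.035  0.132] [[0.625, -0.099, 0.0], [0.789, 0.075, 0.237]]
lid 0.74 [315.9, 204.3, 57.5, 17.7] [ 0.709 -0.014  0.203] [[0.658, -0.089, 0.171], [0.758, 0.061, 0.238]]
spatula 0.84 [366.1, 190.1, 44.9, 26.4] [0.57  0.299 0.02 ] [[0.457, 0.271, 0.015], [0.634, 0.349, 0.038]]
spatula 0.63 [314.9, 166.6, 39.8, 19.8] [0.244 0.226 0.002] [[0.203, 0.144, -0.004], [0.281, 0.328, 0.02]]
spa
[... 1476 characters left out ...]
[0.613, -0.092, 0.005], [0.778, 0.084, 0.239]]
board 0.83 [197.4, 139.6, 53.8, 88.9] [0.512 0.307 0.017] [[0.397, 0.225, 0.012], [0.666, 0.381, 0.022]]
bowl 0.84 [387.2, 143.7, 53.7, 53.7] [ 0.55  -0.275  0.024] [[0.481, -0.333, -0.0], [0.615, -0.202, 0.066]]
bowl 0.82 [468.2, 130.8, 54.4, 52.5] [ 0.599 -0.517  0.024] [[0.528, -0.568, 0.001], [0.662, -0.441, 0.066]]
egg_cup 0.74 [393.5, 96.3, 18.9, 20.9] [ 0.749 -0.235  0.049] [[0.728, -0.256, -0.0], [0.773, -0.212, 0.063]]
egg_cup 0.38 [291.5, 80.9, 68.1, 56.3] [ 0.709 -0.007  0.204] [[0.651, -0.088, 0.169], [0.763, 0.075, 0.237]]
rolling_pin 0.77 [153.1, 106.6, 29.5, 130.3] [0.573 0.478 0.05 ] [[0.386, 0.456, 0.015], [0.757, 0.506, 0.062]]
```

View pictures.

View pics/top0.png

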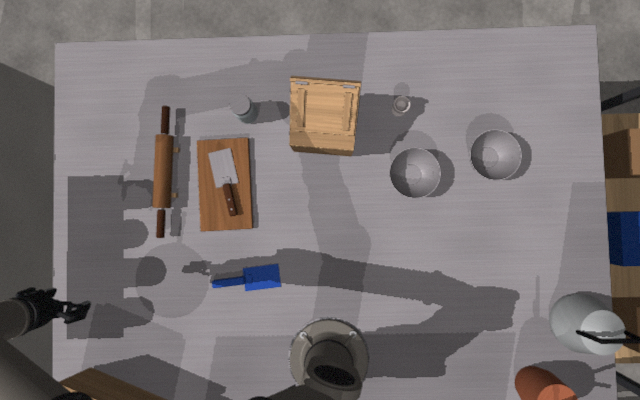

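View pics/scene0.png

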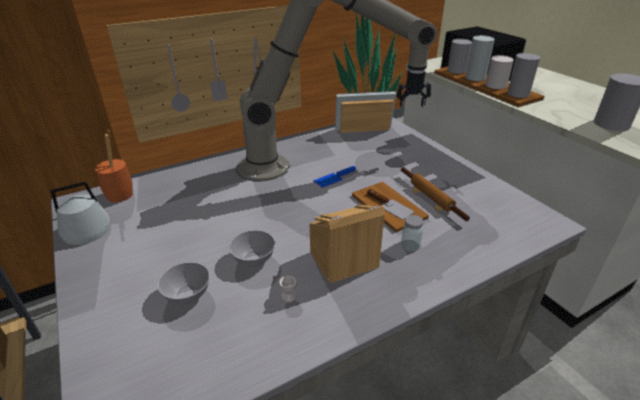

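```bash
python3 - <<'E'
from h import *
p=env.camera("top")
a=p["img"][125:235,190:300][...,::-1]; b=p["img"][125:235,375:485][...,::-1]
cv2.imwrite("pics/crop1.png",cv2.resize(np.hstack([a,b]),None,fx=3.5,fy=3.5,interpolation=cv2.INTER_CUBIC))
X,u,v=pts(p)
def rect(m,n):
    r=cv2.minAreaRect(X[m][:,:2].astype(np.float32)*1000);print(n,m.sum(),np.round(r[0],1),np.round(r[1],1),round(r[2],1))
B=lambda x0,x1,y0,y1,z0,z1:(X[:,0]>x0)&(X[:,0]<x1)&(X[:,1]>y0)&(X[:,1]<y1)&(X[:,2]>z0)&(X[:,2]<z1)
box=B(.58,.82,-.13,.13,.11,.27);rect(box,"box>.11")
Y=X[box]; sel=Y[:,2]<.15
# ridge line/back edges via orientation of rect; lid plane
rect(B(.35,.72,.2,.42,.012,.05),"board")
for r in env.trace(p,"spatula")[:2]:
    Z,_,_=pts(p,r["pixels"]); m=Z[:,2]>.0; 
    if Z[:,0].mean()>.4:
        h=Z[Z[:,2]>.029]; print("handle",np.round(np.percentile(h,[3,50,97],axis=0),4).tolist())
        q=cv2.minAreaRect(h[:,:2].astype(np.float32)*1000);print(q)
        q=cv2.minAreaRect(Z[:,:2].astype(np.float32)*1000);print("all",q)
for n,x,y in(("bowlA",.55,-.27),("bowlB",.6,-.51)):
    m=B(x-.1,x+.1,y-.1,y+.1,.055,.075);c=cv2.minEnclosingCircle(X[m][:,:2].astype(np.float32)*1000);print(n,c)
# slope profile at mid
for x in np.arange(.6,.8,.01):
    m=B(x-.005,x+.005,-.06,.05,.0,.3); print(round(x,3),np.round(np.median(X[m][:,2]),4),end=' ')
E
```

```text
box>.11 4745 [700.1  -6. ] [179.7 165.9] 83.7
board 4698 [555.1 303.9] [329.4 167.4] 0.1
handle [[0.4381, 0.267, 0.0309], [0.4831, 0.2829, 0.0362], [0.5285, 0.3, 0.0409]]
((483.1541748046875, 284.26678466796875), (98.43976593017578, 24.85940933227539), 12.291847229003906)
all ((535.184814453125, 295.43994140625), (205.63832092285156, 71.7190933227539), 13.556848526000977)
bowlA ((547.2471313476562, -265.468505859375), 74.8440170288086)
bowlB ((594.0513305664062, -499.0217590332031), 75.16590881347656)
0.6 0.0012 0.61 0.0314 0.62 0.1027 0.63 0.1322 0.64 0.1379 0.65 0.1465 0.66 0.1731 0.67 0.1798 0.68 0.1857 0.69 0.1909 0.7 0.1977 0.71 0.2035 0.72 0.2097 0.73 0.2158 0.74 0.2216 0.75 0.2273 0.76 0.233 0.77 0.2374 0.78 0.2264 0.79 0.2186 0.8 nan
  return _methods._mean(a, axis=axis, dtype=dtype,
  ret = ret.dtype.type(ret / rcount)
```

View pics/crop1.png

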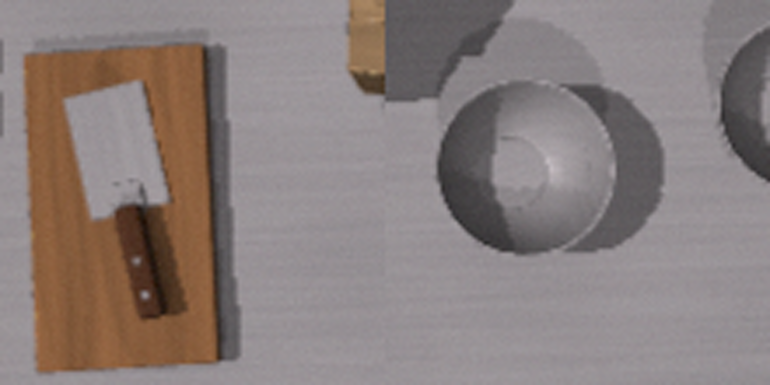

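The spatula meant is the one with a dark handle and steel blade on the board at top-image (228,182); the blue one at (245,278) has the wrong colours. The bowl meant is at (415,172), farther left than the one at (496,154). The crop confirms both. Next I'll refine the box pose.

```bash
python3 - <<'E'
from h import *
from scipy.optimize import least_squares
for n in("top","scene"):
    p=env.camera(n);X,u,v=pts(p)
    m=(X[:,0]>.59)&(X[:,0]<.80)&(X[:,1]>-.12)&(X[:,1]<.11)&(X[:,2]>.125)
    Y=X[m]
    # lid slope points
    L=Y[(Y[:,2]>.178)&(Y[:,2]<.232)&(abs(Y[:,1]+.007)<.055)]
    for _ in range(4):
        A=np.c_[L[:,:2],np.ones(len(L))];c=np.linalg.lstsq(A,L[:,2],rcond=None)[0];r=L[:,2]-A@c;L=L[abs(r)<max(2*r.std(),.001)]
    print(n,"lid plane",c,"yaw",np.degrees(np.arctan2(c[1],c[0])),"slope",np.degrees(np.arctan(np.hypot(c[0],c[1]))),"rms",r.std())
    th=np.radians(-6)
    for zlo,zhi in((.128,.15),(.165,.225)):
        s=Y[(Y[:,2]>zlo)&(Y[:,2]<zhi)]
        r=cv2.minAreaRect(s[:,:2].astype(np.float32)*1000);print(zlo,r)
    # side edges fit: for slope pts, per-x min/max y
    s=Y[(Y[:,2]>.17)]
    xs=np.arange(.675,.755,.008);lo=[];hi=[]
    for x in xs:
        q=s[abs(s[:,0]-x)<.004][:,1];lo.append(q.min());hi.append(q.max())
    for nm,e in(("lo",lo),("hi",hi)):
        f=np.polyfit(xs,e,1);print(nm,"yaw",round(np.degrees(np.arctan(f[0])),2),"y at .70",round(np.polyval(f,.70),4))
p=env.camera("top")
save(p,"box.png",(270,60,110,110),5)
E
```

```text
top lid plane [ 0.58338317 -0.0650782  -0.21133398] yaw -6.365205532998515 slope 30.41301018086259 rms 0.00192247888209037
0.128 ((637.6178588867188, -0.3556365966796875), (178.450927734375, 44.1289176940918), 85.61576080322266)
0.165 ((716.7257080078125, -7.855537414550781), (179.60765075683594, 132.97930908203125), 83.54126739501953)
lo yaw -8.65 y at .70 -0.0948
hi yaw -2.01 y at .70 0.0807
scene lid plane [0.11506084 0.00224084 0.11940115] yaw 1.1157097447896793 slope 6.564870719301368 rms 0.015766561865957558
0.128 ((706.0014038085938, -3.011199951171875), (183.0842742919922, 154.72010803222656), 82.6898422241211)
0.165 ((719.013427734375, -5.6592254638671875), (181.92356872558594, 135.04676818847656), 84.72727966308594)
lo yaw -11.0 y at .70 -0.091
hi yaw 0.33 y at .70 0.061
```

View pics/box.png

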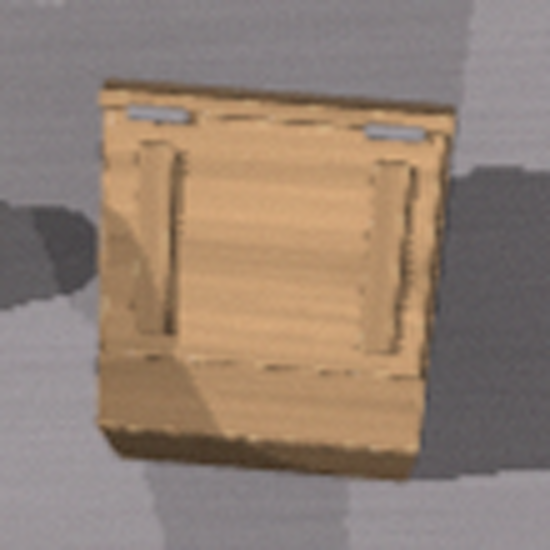

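Request:
{"api": "step_arm", "payload": {
  "fingers": [1, 1, 1, 1, 1, 1, 1, 1, 1, 1],
  "delta_pos": [
    [30, -39, 0],
    [60, -78, 0],
    [90, -117, 0],
    [120, -156, 0],
    [150, -195, 0],
    [180, -234, 0],
    [210, -273, 0],
    [235, -310, 0],
    [262, -342, -40],
    [262, -342, -80]
  ],
  "twist": [5, 10, 15, 20, 25, 30, 34, 34, 34, 34]
}}

```text
time: 1.98
ee_pos: [0.4894, 0.3105, 0.1882]
tcp_rot: [3.139, 0.008, -2.918]
contact_force: [0.7, 1.4, -0.4]
width: 0.0856
gripper_force: 0.0
```

```bash
python3 - <<'E'
from h import *
p=env.camera("top");K=p["K"];T=p["world_from_camera"]
def bp(cu,cv_,z):
    u,v=270+cu/5,60+cv_/5
    d=T[:3,:3]@[(u-K[0,2])/K[0,0],(v-K[1,2])/K[1,1],1];t=(z-T[2,3])/d[2];return np.round((T[:3,3]+t*d)*1000,1)
for n,a in dict(fl=(100,430,.125),fr=(420,455,.125),lidl=(105,355,.166),lidr=(425,378,.166),bl=(105,85,.24),br=(455,110,.24),footl=(128,460,0),footr=(408,480,0)).items(): print(n,bp(*a))
s=env.read_state();print(s["ee_pos"],s["tcp_rot"])
w=env.camera("wrist");X,u,v=pts(w)
for r in env.trace(w,"spatula"):
    Z,_,_=pts(w,r["pixels"]);h=Z[(Z[:,2]>.030)&(Z[:,2]<.05)];print(r["score"],r["rect"])
    if len(h)>50: print(cv2.minAreaRect(h[:,:2].astype(np.float32)*1000),np.percentile(h,[2,98],axis=0))
    print(cv2.minAreaRect(Z[:,:2].astype(np.float32)*1000))
save(w,"w1.png")
E
```

```text
fl [623.6  89.8 125. ]
fr [604.9 -87.5 125. ]
lidl [657.4  82.3 166. ]
lidr [640.2 -88.9 166. ]
bl [779.4  72.5 240. ]
br [ 761.2 -102.8  240. ]
footl [624.8  85.2   0. ]
footr [607.8 -87.3   0. ]
[0.48894452 0.30245735 0.18005398] [-3.13537460e+00 -1.69143488e-03 -2.92399926e+00]
0.8 [274.9, 125.4, 68.8, 193.7]
((484.16302490234375, 285.73846435546875), (98.97545623779297, 23.56795310974121), 12.355535507202148) [[0.43744248 0.26828788 0.03368022]
 [0.5291502  0.30320184 0.03927435]]
((535.6575927734375, 297.43194580078125), (204.58522033691406, 70.13356018066406), 12.618202209472656)
```

Request:
{"api": "step_arm", "payload": {
  "fingers": [1, 1, 1, 1, 1, 1, 1, 1, 1, 1],
  "delta_pos": [
    [0, 2, 0],
    [0, 2, 0],
    [0, 2, -30],
    [0, 2, -60],
    [0, 2, -90],
    [0, 2, -115],
    [0, 2, -120],
    [0, 2, -125],
    [0, 2, -129],
    [0, 2, -129]
  ],
  "twist": [0, 0, 0, 0, 0, 0, 0, 0, 0, 0]
}}

```text
time: 2.97
ee_pos: [0.4851, 0.3158, 0.0568]
tcp_rot: [3.141, 0.002, -2.913]
contact_force: [0.2, 0.1, 0.7]
width: 0.0855
gripper_force: 0.0
```

Request:
{"api": "step_arm", "payload": {
  "fingers": [0.8, 0.6, 0.4, 0.2, 0.1, 0, 0, 0, 0, 0],
  "delta_pos": [
    [0, 0, 0],
    [0, 0, 0],
    [0, 0, 0],
    [0, 0, 0],
    [0, 0, 0],
    [0, 0, 0],
    [0, 0, 0],
    [0, 0, 0],
    [0, 0, 0],
    [0, 0, 0]
  ],
  "twist": [0, 0, 0, 0, 0, 0, 0, 0, 0, 0]
}}

```text
time: 3.8
ee_pos: [0.4846, 0.3147, 0.0558]
tcp_rot: [3.142, -0.0, -2.914]
contact_force: [0.2, 0.7, 0.4]
width: 0.0002
gripper_force: 0.0
```

Request:
{"api": "step_arm", "payload": {
  "fingers": [1, 1, 1, 1, 1, 1, 1, 1, 1, 1],
  "delta_pos": [
    [10, -12, 0],
    [19, -25, 0],
    [19, -25, 0],
    [19, -25, 0],
    [19, -25, 0],
    [19, -25, -10],
    [19, -25, -20],
    [19, -25, -30],
    [19, -25, -34],
    [19, -25, -34]
  ],
  "twist": [0, 0, 0, 0, 0, 0, 0, 0, 0, 0]
}}

```text
time: 4.63
ee_pos: [0.5023, 0.2892, 0.0199]
tcp_rot: [-3.14, -0.003, -2.913]
contact_force: [-0.5, -0.5, -0.1]
width: 0.0854
gripper_force: 0.0
```

Request:
{"api": "step_arm", "payload": {
  "fingers": [0.6, 0.4, 0.2, 0, 0, 0, 0, 0, 0, 0],
  "delta_pos": [
    [0, 0, 1],
    [0, 0, 1],
    [0, 0, 1],
    [0, 0, 1],
    [0, 0, 1],
    [0, 0, 1],
    [0, 0, 1],
    [0, 0, 1],
    [0, 0, 1],
    [0, 0, 1]
  ],
  "twist": [0, 0, 0, 0, 0, 0, 0, 0, 0, 0]
}}

```text
time: 5.47
ee_pos: [0.5041, 0.29, 0.0235]
tcp_rot: [3.141, 0.001, -2.914]
contact_force: [-0.6, -0.1, 6.3]
width: 0.0224
gripper_force: 59.6
```

Request:
{"api": "step_arm", "payload": {
  "fingers": [0, 0, 0, 0, 0, 0, 0, 0, 0, 0],
  "delta_pos": [
    [0, 0, 20],
    [0, 0, 50],
    [0, -10, 80],
    [0, -30, 110],
    [0, -55, 140],
    [0, -80, 160],
    [0, -105, 160],
    [0, -130, 160],
    [0, -155, 160],
    [0, -180, 160]
  ],
  "twist": [0, 0, 0, 0, -3, -6, -9, -12, -15, -19]
}}

```text
time: 6.3
ee_pos: [0.503, 0.1083, 0.1827]
tcp_rot: [3.142, -0.0, 3.034]
contact_force: [-0.0, 0.1, -1.0]
width: 0.0225
gripper_force: 59.2
```

```bash
cat >> h.py <<'E'
F=np.array([.6135,.001]);yaw=np.radians(-5.9);b=np.array([np.cos(yaw),np.sin(yaw)]);l=np.array([-b[1],b[0]])
def st():
    s=env.read_state();e=s["ee_pos"];print("t",round(float(s["time"]),2),"tcp",np.round(e*1000,1),"yaw",round(np.degrees(s["tcp_rot"][2])%360,2),"s,w",np.round([(e[:2]-F)@b*1000,(e[:2]-F)@l*1000],1),"f",np.round(s["contact_force"],1),"M",np.round(s["ft_torque"],2),"w",round(float(s["width"])*1000,1),"q",np.round(s["qpos"],2))
    return s
def box(X): # to s,w,z mm
    d=X[:,:2]-F;return np.c_[d@b,d@l,X[:,2]]*1000
E
python3 -c "
from h import *
st();p=env.camera('wrist');save(p,'w2.png')
for n in ('scene','wrist'):
  p=env.camera(n)
  for r in env.trace(p,'spatula')[:2]:
    X,u,v=pts(p,r['pixels']);print(n,r['score'],r['rect'],np.round(np.percentile(X,[2,50,98],axis=0),3).tolist())
"
```

```text
t 6.3 tcp [503.  108.3 182.7] yaw 173.86 s,w [-120.9   95.4] f [-0.   0.1 -1. ] M [ 0.01 -0.02 -0.02] w 22.5 q [-0.46  0.27  0.15  1.99 -0.05  0.88  1.18]
scene 0.86 [335.1, 169.9, 28.2, 29.3] [[0.511, 0.06, 0.174], [0.582, 0.094, 0.178], [0.636, 0.124, 0.196]]
scene 0.7 [315.5, 165.0, 40.2, 20.9] [[0.21, 0.146, -0.004], [0.244, 0.2, 0.001], [0.283, 0.341, 0.019]]
wrist 0.86 [284.9, 104.8, 76.2, 249.7] [[0.436, 0.089, 0.179], [0.483, 0.109, 0.197], [0.554, 0.123, 0.198]]
```

Request:
{"api": "step_arm", "payload": {
  "fingers": [0, 0, 0, 0, 0, 0, 0],
  "delta_pos": [
    [0, -25, 0],
    [0, -50, 0],
    [0, -75, 0],
    [0, -96, 0],
    [0, -96, 0],
    [0, -96, -15],
    [0, -96, -25]
  ],
  "twist": [0, 0, 0, 0, 0, 0, 0]
}}

```text
time: 7.13
ee_pos: [0.5039, 0.015, 0.1573]
tcp_rot: [3.141, 0.0, 3.039]
contact_force: [-0.2, 0.3, -2.4]
width: 0.0225
gripper_force: 59.3
```

```bash
python3 -c "
from h import *
st()
p=env.camera('top')
for q in('spatula','lid'):
  for r in env.trace(p,q)[:2]:
    X,u,v=pts(p,r['pixels']);B=box(X);print(q,round(r['score'],2),r['rect'],np.round(np.percentile(B,[2,50,98],axis=0),1).tolist())
save(p,'t2.png',(270,60,110,180),3)
"
```

```text
t 7.13 tcp [503.9  15.  157.3] yaw 174.12 s,w [-110.4    2.6] f [-0.2  0.3 -2.4] M [0.06 0.   0.06] w 22.5 q [-0.31  0.29  0.19  2.04 -0.07  0.82  1.39]
spatula 0.95 [308.9, 135.6, 24.2, 20.0] [[-22.8, -32.8, 149.1], [2.8, 4.6, 153.7], [23.8, 33.9, 157.8]]
spatula 0.56 [212.2, 262.1, 68.1, 29.4] [[-424.1, 105.5, -3.1], [-395.2, 174.6, 3.4], [-351.2, 292.2, 22.9]]
lid 0.62 [292.8, 77.1, 66.4, 56.4] [[39.4, -79.6, 166.9], [94.9, 2.5, 203.5], [148.1, 83.4, 236.9]]
lid 0.26 [391.9, 145.3, 49.1, 53.1] [[-104.9, -339.8, 0.4], [-33.7, -281.1, 23.9], [30.1, -207.0, 65.8]]
```

View pics/t2.png

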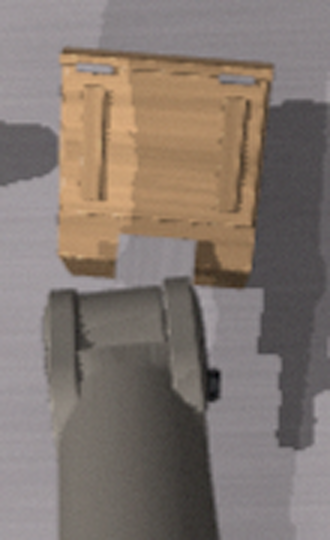

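Request:
{"api": "step_arm", "payload": {
  "fingers": [0, 0, 0, 0, 0, 0, 0, 0],
  "delta_pos": [
    [0, -2, -6],
    [0, -2, -12],
    [-0.5, -2, -18],
    [-1, -2, -24],
    [-1, -2, -31],
    [0, -2, -37],
    [0.5, -2, -44],
    [1.5, -2, -50]
  ],
  "twist": [0, 0, 0, 0, 0, 0, 0, 0]
}}

```text
time: 7.95
ee_pos: [0.5038, 0.0116, 0.1067]
tcp_rot: [-3.141, -0.003, 3.037]
contact_force: [-4.3, -0.7, 1.9]
width: 0.0224
gripper_force: 59.9
```

```bash
cat >> h.py <<'E'
def blade():
    for n in('top','scene','wrist'):
        p=env.camera(n)
        for r in env.trace(p,'spatula'):
            X,u,v=pts(p,r['pixels']);B=box(X)
            if r['score']<.4 or np.median(B[:,0])<-250: continue
            B=B[abs(B[:,1])<30]
            g=B[(B[:,0]>np.percentile(B[:,0],5))&(B[:,0]<np.percentile(B[:,0],95))]
            g=g[g[:,0]>-75] if n!='wrist' else g
            if len(g)<20: continue
            for _ in range(4):
                f=np.polyfit(g[:,0],g[:,2],1);e=g[:,2]-np.polyval(f,g[:,0]);g=g[abs(e)<max(2*e.std(),1)]
            print(n,round(r['score'],2),len(g),'pitch',round(np.degrees(np.arctan(f[0])),1),'fit z at s=0',round(f[1],1),'s,w,z 2/98%',np.round(np.percentile(B,[2,98],axis=0),1).tolist())
E
python3 -c "
from h import *
st();blade()"
```

```text
t 7.95 tcp [503.8  11.6 106.7] yaw 174.04 s,w [-110.2   -0.7] f [-4.3 -0.7  1.9] M [-0.12  0.21 -0.07] w 22.4 q [-0.29  0.37  0.17  2.08 -0.1   0.7   1.41]
top 0.69 319 pitch 14.9 fit z at s=0 133.0 s,w,z 2/98% [[-26.8, -28.7, 124.5], [24.0, 28.8, 141.4]]
scene 0.6 103 pitch 14.5 fit z at s=0 131.2 s,w,z 2/98% [[-152.7, -28.3, 100.2], [-10.9, 27.8, 128.7]]
wrist 0.82 10144 pitch 15.4 fit z at s=0 151.6 s,w,z 2/98% [[-171.7, -14.0, 102.8], [-68.2, 11.5, 128.8]]
```

Request:
{"api": "step_arm", "payload": {
  "fingers": [0, 0, 0, 0, 0, 0, 0],
  "delta_pos": [
    [1, 0, -6],
    [2.5, 0, -12],
    [4.5, 0, -18],
    [6.5, -1, -24],
    [9, -1, -30],
    [11.5, -1, -35],
    [13, -1, -38]
  ],
  "twist": [0, 0, 0, 0, 0, 0, 0]
}}

```text
time: 8.83
ee_pos: [0.5175, 0.0105, 0.0686]
tcp_rot: [-3.141, -0.002, 3.037]
contact_force: [-5.3, 1.3, 1.1]
width: 0.0226
gripper_force: 59.4
```

```bash
python3 -c "
from h import *
st();blade()"
```

```text
t 8.83 tcp [517.5  10.5  68.6] yaw 174.02 s,w [-96.5  -0.4] f [-5.3  1.3  1.1] M [0.12 0.71 0.  ] w 22.6 q [-0.27  0.45  0.16  2.07 -0.12  0.63  1.44]
top 0.96 258 pitch 33.2 fit z at s=0 124.4 s,w,z 2/98% [[-12.1, -28.5, 114.8], [28.6, 28.5, 143.7]]
scene 0.43 17 pitch -12.3 fit z at s=0 79.4 s,w,z 2/98% [[-142.6, -10.3, 36.4], [-62.0, 9.4, 97.5]]
wrist 0.67 8745 pitch 33.0 fit z at s=0 145.3 s,w,z 2/98% [[-147.5, -12.1, 47.8], [-68.7, 10.9, 98.9]]
```

Request:
{"api": "step_arm", "payload": {
  "fingers": [0, 0, 0, 0, 0, 0],
  "delta_pos": [
    [0, 0, 4],
    [0, 0, 4],
    [7, -0.7, 8.4],
    [14, -1.4, 12.8],
    [21, -2.2, 17.2],
    [21, -2.2, 17.2]
  ],
  "twist": [0, 0, 0, 0, 0, 0]
}}

```text
time: 9.63
ee_pos: [0.5424, 0.0084, 0.0886]
tcp_rot: [3.141, 0.005, 3.037]
contact_force: [0.4, 0.2, -1.2]
width: 0.023
gripper_force: 58.8
```

```bash
python3 -c "
from h import *
st();blade()
p=env.camera('scene');save(p,'s3.png',(290,150,130,150),4)"
```

```text
t 9.63 tcp [542.4   8.4  88.6] yaw 174.02 s,w [-71.5   0. ] f [ 0.4  0.2 -1.2] M [ 0.05 -0.08  0.06] w 23.0 q [-0.26  0.45  0.17  2.01 -0.11  0.69  1.44]
scene 0.6 26 pitch 15.1 fit z at s=0 123.5 s,w,z 2/98% [[-80.7, -10.3, 94.3], [-36.8, 8.2, 117.4]]
scene 0.52 104 pitch 31.0 fit z at s=0 143.9 s,w,z 2/98% [[48.1, -28.7, 172.5], [153.0, 28.6, 236.6]]
```

View pics/s3.png

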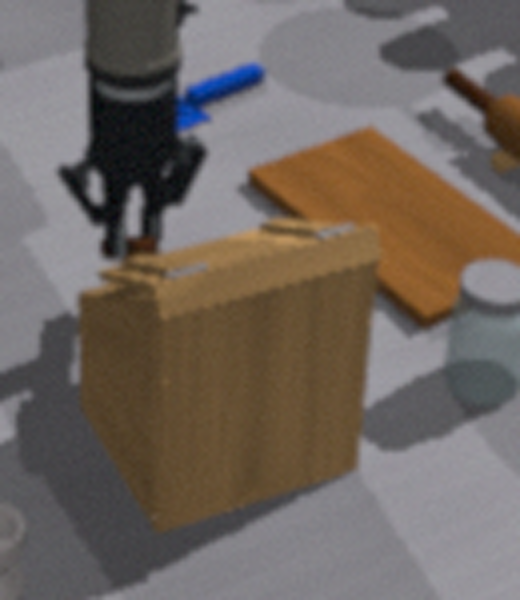

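Request:
{"api": "step_arm", "payload": {
  "fingers": [0, 0, 0, 0, 0, 0],
  "delta_pos": [
    [6, -0.6, 3.8],
    [12, -1.2, 7.5],
    [18, -1.8, 11.2],
    [24, -2.4, 15],
    [31, -3.1, 19],
    [31, -3.1, 19]
  ],
  "twist": [0, 0, 0, 0, 0, 0]
}}

```text
time: 10.48
ee_pos: [0.5727, 0.0052, 0.1073]
tcp_rot: [3.141, 0.003, 3.037]
contact_force: [1.2, -0.3, -1.0]
width: 0.0221
gripper_force: 58.8
```

```bash
cat >> h.py <<'E'
def lid():
    p=env.camera('top');X,u,v=pts(p);B=box(X)
    m=(B[:,0]>-80)&(B[:,0]<190)&(abs(B[:,1])<85)&(B[:,2]>100)
    B=B[m]
    for w0,w1 in((-80,-55),(-25,25),(45,75)):
        q=B[(B[:,1]>w0)&(B[:,1]<w1)]
        print((w0,w1),[(s,round(float(np.median(q[abs(q[:,0]-s)<5][:,2])),0)) for s in range(-20,175,15) if (abs(q[:,0]-s)<5).sum()>2])
E
python3 -c "
from h import *
st();lid()"
```

```text
t 10.48 tcp [572.7   5.2 107.3] yaw 174.02 s,w [-41.   0.] f [ 1.2 -0.3 -1. ] M [-0.03 -0.01 -0.03] w 22.1 q [-0.25  0.46  0.17  1.92 -0.11  0.76  1.45]
(-80, -55) [(10, 127.0), (25, 136.0), (40, 168.0), (55, 182.0), (70, 191.0), (85, 200.0), (100, 208.0), (115, 218.0), (130, 226.0), (145, 234.0), (160, 233.0)]
(-25, 25) [(-20, 469.0), (-5, 455.0), (40, 169.0), (55, 180.0), (70, 187.0), (85, 196.0), (100, 205.0), (115, 214.0), (130, 223.0), (145, 232.0), (160, 235.0)]
(45, 75) [(-20, 464.0), (55, 184.0), (70, 193.0), (85, 201.0), (100, 210.0), (115, 219.0), (130, 227.0), (145, 234.0), (160, 236.0)]
```

Request:
{"api": "step_arm", "payload": {
  "fingers": [0, 0, 0, 0, 0, 0, 0, 0, 0, 0],
  "delta_pos": [
    [0, 0, 5],
    [-2, 0.2, 10],
    [-5, 0.5, 16],
    [-8, 0.8, 22],
    [-10, 1, 29],
    [-11.6, 1.2, 36],
    [-12.5, 1.3, 43],
    [-12.8, 1.3, 50],
    [-12.5, 1.3, 57],
    [-11.6, 1.2, 64]
  ],
  "twist": [0, 0, 0, 0, 0, 0, 0, 0, 0, 0]
}}

```text
time: 11.37
ee_pos: [0.5581, 0.0066, 0.1706]
tcp_rot: [-3.142, -0.001, 3.038]
contact_force: [-1.1, 0.1, -3.8]
width: 0.0227
gripper_force: 59.0
```

```bash
python3 -c "
from h import *
st();lid();blade()"
```

```text
t 11.37 tcp [558.1   6.6 170.6] yaw 174.04 s,w [-55.7  -0.1] f [-1.1  0.1 -3.8] M [ 0.05  0.4  -0.02] w 22.7 q [-0.28  0.36  0.19  1.91 -0.09  0.89  1.42]
(-80, -55) [(10, 128.0), (25, 142.0), (40, 253.0), (55, 255.0), (70, 252.0), (85, 251.0), (100, 248.0), (115, 245.0), (130, 242.0), (145, 237.0), (160, 234.0)]
(-25, 25) [(-20, 521.0), (40, 255.0), (55, 253.0), (70, 250.0), (85, 247.0), (100, 245.0), (115, 242.0), (130, 239.0), (145, 236.0), (160, 234.0)]
(45, 75) [(40, 256.0), (55, 258.0), (70, 254.0), (85, 252.0), (100, 249.0), (115, 246.0), (130, 243.0), (145, 237.0), (160, 235.0)]Traceback (most recent call last):
  File "<string>", line 3, in <module>
    st();lid();blade()
               ~~~~~^^
  File "h.py", line 24, in blade
    g=B[(B[:,0]>np.percentile(B[:,0],5))&(B[:,0]<np.percentile(B[:,0],95))]
                ~~~~~~~~~~~~~^^^^^^^^^^
    return _quantile_unchecked(
        a, q, axis, out, overwrite_input, method, keepdims, weights)
    return _ureduce(a,
                    func=_quantile_ureduce_func,
    ...<5 lines>...
                    overwrite_input=overwrite_input,
                    method=method)
    r = func(a, **kwargs)
    result = _quantile(arr,
                       quantiles=q,
    ...<2 lines>...
                       out=out,
                       weights=wgt)
    slices_having_nans = np.isnan(arr[-1, ...])
                                  ~~~^^^^^^^^^
IndexError: index -1 is out of bounds for axis 0 with size 0
```

Request:
{"api": "step_arm", "payload": {
  "fingers": [0, 0, 0, 0, 0, 0, 0, 0],
  "delta_pos": [
    [1.8, -0.2, 7],
    [3.7, -0.4, 14],
    [6.5, -0.7, 20.5],
    [9.8, -1, 27],
    [13.7, -1.4, 33],
    [18, -1.8, 39],
    [18.5, -1.8, 40],
    [18.5, -1.8, 40]
  ],
  "twist": [0, 0, 0, 0, 0, 0, 0, 0]
}}

```text
time: 12.18
ee_pos: [0.5781, 0.0047, 0.2108]
tcp_rot: [3.141, 0.002, 3.037]
contact_force: [0.1, -0.4, -1.5]
width: 0.0224
gripper_force: 59.3
```

```bash
cat >> h.py <<'E'
def lida():
    p=env.camera('top');X,u,v=pts(p);B=box(X)
    q=B[(B[:,0]>60)&(B[:,0]<143)&(abs(B[:,1])<30)&(B[:,2]>150)&(B[:,2]<345)]
    for _ in range(4):
        f=np.polyfit(q[:,0],q[:,2],1);e=q[:,2]-np.polyval(f,q[:,0]);q=q[abs(e)<max(2*e.std(),1.5)]
    print('lid angle',32+np.degrees(np.arctan(-f[0])),np.radians(32+np.degrees(np.arctan(-f[0]))),'n',len(q),'z145',np.polyval(f,145))
E
python3 -c "
from h import *
st();lida()"
```

```text
t 12.18 tcp [578.1   4.7 210.8] yaw 174.03 s,w [-35.6   0. ] f [ 0.1 -0.4 -1.5] M [0.02 0.03 0.01] w 22.4 q [-0.28  0.34  0.2   1.83 -0.08  0.98  1.42]
lid angle 74.37724235755354 1.298127767693099 n 538 z145 244.72365540512507
```

Request:
{"api": "step_arm", "payload": {
  "fingers": [0, 0, 0, 0, 0, 0, 0, 0, 0, 0],
  "delta_pos": [
    [-8, 1, -4],
    [-20, 2, -4],
    [-45, 4, -4],
    [-75, 7, -4],
    [-100, 25, -10],
    [-108, 55, -20],
    [-108, 90, -30],
    [-108, 125, -40],
    [-105, 160, -50],
    [-100, 195, -60]
  ],
  "twist": [0, 0, 0, 0, 0, 0, 3, 6, 9, 12]
}}

```text
time: 13.07
ee_pos: [0.4757, 0.2012, 0.1495]
tcp_rot: [3.141, -0.0, -3.033]
contact_force: [0.5, -0.2, -0.8]
width: 0.0224
gripper_force: 59.3
```

```bash
python3 -c "
from h import *
st();lida()"
```

```text
t 13.07 tcp [475.7 201.2 149.5] yaw 186.21 s,w [-157.6  185. ] f [ 0.5 -0.2 -0.8] M [-0.05 -0.04 -0.  ] w 22.4 q [-0.56  0.32  0.04  2.01 -0.02  0.81  1.18]
lid angle 8.70301395739681 0.15189624840359583 n 914 z145 274.6808012467006
```

```bash
python3 -c "
from h import *
lid();p=env.camera('top');save(p,'t4.png',(190,50,220,180),3.5)
st()"
```

```text
(-80, -55) [(10, 129.0), (25, 139.0), (40, 147.0), (55, 159.0), (70, 307.0), (85, 296.0), (100, 289.0), (115, 276.0), (130, 261.0), (145, 248.0), (160, 238.0)]
(-25, 25) [(10, 128.0), (25, 137.0), (40, 147.0), (55, 158.0), (70, 169.0), (85, 235.0), (100, 286.0), (115, 272.0), (130, 258.0), (145, 244.0), (160, 234.0)]
(45, 75) [(10, 126.0), (25, 137.0), (40, 146.0), (55, 157.0), (70, 309.0), (85, 296.0), (100, 293.0), (115, 278.0), (130, 264.0), (145, 251.0), (160, 238.0)]
t 13.22 tcp [475.7 202.8 149. ] yaw 186.37 s,w [-157.8  186.6] f [-0.5 -1.7 -1.8] M [-0.09 -0.02 -0.01] w 22.4 q [-0.56  0.32  0.04  2.01 -0.02  0.81  1.18]
```

View pics/t4.png

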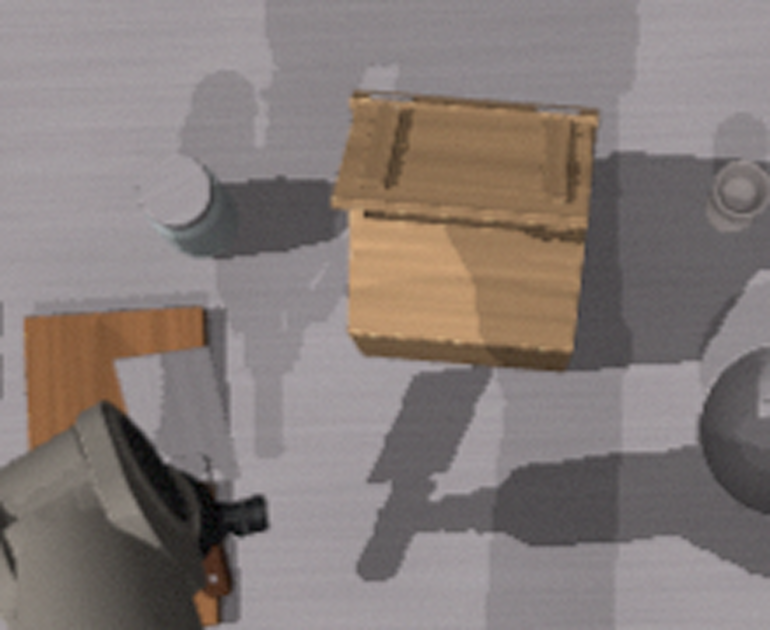

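Request:
{"api": "step_arm", "payload": {
  "fingers": [0, 0, 0, 0, 0, 0],
  "delta_pos": [
    [4, 30, -20],
    [8, 60, -45],
    [11, 83, -70],
    [11, 83, -80],
    [11, 83, -86],
    [11, 83, -86]
  ],
  "twist": [3, 6, 6.7, 6.7, 6.7, 6.7]
}}

```text
time: 13.72
ee_pos: [0.4872, 0.2803, 0.0628]
tcp_rot: [-3.139, -0.003, -2.921]
contact_force: [0.5, -0.3, -2.3]
width: 0.0226
gripper_force: 59.4
```

Request:
{"api": "step_arm", "payload": {
  "fingers": [0, 0, 0, 0, 0, 0, 0, 0, 0],
  "delta_pos": [
    [0, 0, -5],
    [3, 0.7, -9],
    [6, 1.3, -13],
    [8.5, 1.9, -17],
    [10.5, 2.4, -21],
    [12.5, 2.8, -25],
    [14, 3.2, -29],
    [15.5, 3.6, -34],
    [16, 3.7, -37]
  ],
  "twist": [0, 0, 0, 0, 0, 0, 0, 0, 0]
}}

```text
time: 14.47
ee_pos: [0.5096, 0.2867, 0.0299]
tcp_rot: [3.14, 0.01, -2.922]
contact_force: [6.2, -1.4, 10.0]
width: 0.0222
gripper_force: 63.5
```

```bash
python3 -c "
from h import *
st()
p=env.camera('wrist')
for r in env.trace(p,'spatula')[:1]:
    X,u,v=pts(p,r['pixels']);c=np.median(X,0);d=np.array([.974,.225]);print(r['score'],np.round(np.percentile(X,[2,98],axis=0),3).tolist())
    a=(X[:,:2]-[.5035,.29])@d
    for t in np.arange(-.07,.14,.015):
        m=abs(a-t)<.005
        if m.sum()>10: print(round(t,3),np.round(np.median(X[m],0)*1000,1))
"
```

```text
t 14.47 tcp [509.6 286.7  29.9] yaw 192.6 s,w [-132.7  273.5] f [ 6.2 -1.4 10. ] M [-0.35 -1.03  0.1 ] w 22.2 q [-0.62  0.59  0.    1.93  0.    0.62  1.17]
0.72 [[0.446, 0.265, 0.033], [0.554, 0.307, 0.048]]
-0.055 [451.  273.   38.1]
-0.04 [465.6 276.2  40. ]
-0.025 [480.1 279.6  41.7]
-0.01 [494.9 283.1  43.5]
0.005 [509.4 286.2  45.2]
0.02 [524.1 289.7  46.9]
0.035 [536.3 292.2  47.8]
0.05 [552. 296.  36.]
```

Request:
{"api": "step_arm", "payload": {
  "fingers": [0, 0, 0, 0, 0, 0],
  "delta_pos": [
    [0, 0, -2],
    [0, 0, -4],
    [0, 0, -6],
    [0, 0, -7],
    [0, 0, -8],
    [0, 0, -8]
  ],
  "twist": [0, 0, 0, 0, 0, 0]
}}

```text
time: 15.07
ee_pos: [0.51, 0.2877, 0.0225]
tcp_rot: [3.139, 0.011, -2.922]
contact_force: [6.3, 0.0, 10.4]
width: 0.0222
gripper_force: 64.2
```

```bash
python3 -c "
from h import *
st()"
```

```text
t 15.07 tcp [510.  287.7  22.5] yaw 192.6 s,w [-132.4  274.6] f [ 6.3  0.  10.4] M [-0.03 -0.73  0.05] w 22.2 q [-0.62  0.6   0.    1.93  0.    0.61  1.17]
```

Request:
{"api": "step_arm", "payload": {
  "fingers": [0.35, 0.5, 0.7, 0.8, 0.8, 0.8, 0.8, 0.8, 0.8, 0.8],
  "delta_pos": [
    [0, 0, 0],
    [0, 0, 0],
    [0, 0, 0],
    [0, 0, 0],
    [0, 0, 0],
    [0, 0, 0],
    [0, 0, 20],
    [0, 0, 50],
    [0, 0, 90],
    [0, 0, 130]
  ],
  "twist": [0, 0, 0, 0, 0, 0, 0, 0, 0, 0]
}}

```text
time: 15.9
ee_pos: [0.503, 0.2859, 0.1496]
tcp_rot: [-3.141, -0.003, -2.919]
contact_force: [1.0, 0.6, 0.1]
width: 0.0686
gripper_force: 0.0
```

```bash
python3 -c "
from h import *
st()
p=env.camera('wrist');save(p,'w5.png')
for q in('spatula','board'):
  for r in env.trace(p,q)[:1]:
    X,u,v=pts(p,r['pixels']);print(q,r['score'],r['rect'],np.round(np.percentile(X,[1,99],axis=0),3).tolist(),cv2.minAreaRect(X[:,:2].astype(np.float32)*1000))
    if q=='spatula':
      a=(X[:,:2]-[.5035,.29])@np.array([.974,.225])
      for t in np.arange(-.07,.15,.03):
        m=abs(a-t)<.005
        if m.sum()>10: print(round(t,3),np.round(np.median(X[m],0)*1000,1))
p=env.camera('top');X,u,v=pts(p)
m=(X[:,0]>.44)&(X[:,0]<.66)&(X[:,1]>-.40)&(X[:,1]<-.15)&(X[:,2]>.058)&(X[:,2]<.072)
print(cv2.minEnclosingCircle(X[m][:,:2].astype(np.float32)*1000),box(np.array([[.547,-.266,0]])))
print('start tool',F+b*-.12)
"
```

```text
t 15.9 tcp [503.  285.9 149.6] yaw 192.75 s,w [-139.2  272. ] f [1.  0.6 0.1] M [ 0.07 -0.04 -0.  ] w 68.6 q [-0.63  0.41  0.01  1.87 -0.    0.87  1.17]
spatula 0.64 [283.3, 117.1, 80.3, 220.8] [[0.445, 0.264, 0.019], [0.643, 0.344, 0.039]] ((543.187255859375, 294.5760192871094), (205.8122100830078, 70.2137451171875), 12.66876220703125)
-0.04 [465.2 277.3  37.7]
-0.01 [494.7 283.5  37.8]
0.02 [523.7 290.5  37.7]
0.05 [553.1 297.3  21.1]
0.08 [582.4 303.7  20.5]
0.11 [611.8 310.4  20.6]
0.14 [639.2 317.9  20.6]
board 0.87 [233.1, 39.2, 236.5, 317.8] [[0.394, 0.226, 0.016], [0.662, 0.383, 0.02]] ((538.0067138671875, 308.34222412109375), (298.1289367675781, 170.52317810058594), 2.102978467941284)
((546.9757690429688, -265.2920227050781), 74.84888458251953) [[ -38.70213002 -272.42135587    0.        ]]
start tool [0.49413566 0.0133351 ]
```

View pics/w5.png

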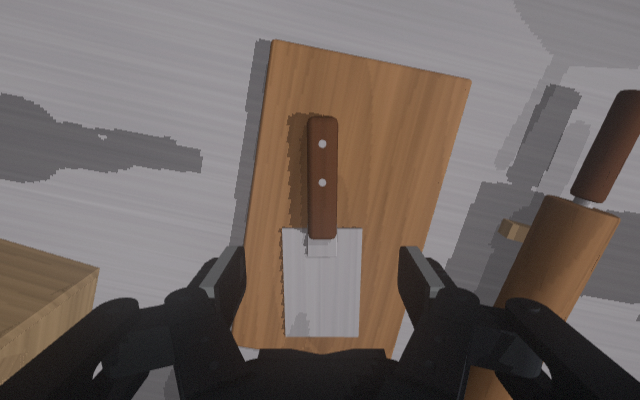

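Request:
{"api": "step_arm", "payload": {
  "fingers": [0.8, 0.5, 0, 0, 0, 0, 0, 0, 0, 0],
  "delta_pos": [
    [0, -30, 5],
    [0, -62, 5],
    [0, -95, 5],
    [0, -130, 5],
    [0, -165, 5],
    [0, -200, 5],
    [0, -235, 5],
    [0, -270, 5],
    [0, -305, 5],
    [0, -340, 5]
  ],
  "twist": [-2, -4, -6, -8, -10, -12, -14, -16, -18, -19]
}}

```text
time: 16.93
ee_pos: [0.5024, -0.0551, 0.1523]
tcp_rot: [-3.141, -0.003, 3.031]
contact_force: [0.6, 0.9, -0.0]
width: -0.0002
gripper_force: 0.0
```

```bash
python3 -c "
from h import *
st()"
```

```text
t 16.93 tcp [502.4 -55.1 152.3] yaw 173.65 s,w [-104.7  -67.3] f [ 0.6  0.9 -0. ] M [-0.04 -0.04  0.02] w -0.2 q [-0.17  0.3   0.19  2.04 -0.08  0.81  1.52]
```

Target (547,-265): delta (45,-210).

Request:
{"api": "step_arm", "payload": {
  "fingers": [0, 0, 0, 0, 0, 0, 0, 0, 0, 0],
  "delta_pos": [
    [7, -33, 0],
    [14, -66, 0],
    [21, -99, 0],
    [28, -132, 0],
    [35, -165, 0],
    [42, -198, 0],
    [45, -210, 0],
    [45, -210, 0],
    [45, -210, -30],
    [45, -210, -50]
  ],
  "twist": [0, 0, 0, 0, 0, 0, 0, 0, 0, 0]
}}

```text
time: 17.77
ee_pos: [0.5484, -0.2619, 0.1019]
tcp_rot: [3.14, -0.001, 3.033]
contact_force: [-1.0, 0.9, 0.0]
width: -0.0002
gripper_force: 0.0
```

```bash
cat >> h.py <<'E'
def bowl():
    p=env.camera('top');X,u,v=pts(p)
    m=(X[:,2]>.059)&(X[:,2]<.071)
    for r in env.trace(p,'bowl'):
        if r['score']<.4: continue
        q=X[r['pixels'][v,u]&m]
        if len(q)<20: continue
        from scipy.optimize import least_squares
        Z,_,_=pts(p,r['pixels']);c0,R=cv2.minEnclosingCircle(q[:,:2].astype(np.float32)*1000)
        Q=q[:,:2]*1000;f=least_squares(lambda c:np.hypot(*(Q-c).T)-74.5,c0,loss='soft_l1')
        print('bowl',round(r['score'],2),'circ',np.round(c0,1),round(R,1),'fit',np.round(f.x,1),'s,w',np.round(box(np.r_[f.x/1000,0][None])[0,:2],1),len(q))
E
python3 -c "
from h import *
st();bowl()"
```

```text
t 17.77 tcp [ 548.4 -261.9  101.9] yaw 173.78 s,w [ -37.7 -268.2] f [-1.   0.9  0. ] M [0.06 0.04 0.03] w -0.2 q [ 0.17  0.52  0.23  1.84 -0.16  0.8   1.95]
bowl 0.79 circ [ 593.9 -500.6] 74.3 fit [ 593.1 -496.2] s,w [  30.8 -496.7] 173
bowl 0.64 circ [ 549.5 -256.5] 73.2 fit [ 545.5 -268. ] s,w [ -39.9 -274.5] 113
```

Request:
{"api": "step_arm", "payload": {
  "fingers": [0, 0, 0, 0, 0, 0, 0, 0, 0, 0],
  "delta_pos": [
    [0, -4, -30],
    [0, -4, -60],
    [0, -4, -80],
    [0, -4, -84],
    [-10, -3, -84],
    [-20, -2, -84],
    [-30, -1, -84],
    [-40, 0, -84],
    [-50, 1, -84],
    [-60, 2, -84]
  ],
  "twist": [0, 0, 0, 0, 0, 0, 0, 0, 0, 0]
}}

```text
time: 18.7
ee_pos: [0.4895, -0.2619, 0.0214]
tcp_rot: [-3.141, 0.004, 3.032]
contact_force: [2.6, -1.0, 1.3]
width: -0.0003
gripper_force: 1.5
```

```bash
python3 -c "
from h import *
st();bowl()"
```

```text
t 18.7 tcp [ 489.5 -261.9   21.4] yaw 173.74 s,w [ -96.4 -274.2] f [ 2.6 -1.   1.3] M [-0.04 -0.59 -0.  ] w -0.3 q [ 0.23  0.58  0.19  2.   -0.19  0.57  2.01]
bowl 0.79 circ [ 593.4 -498.8] 74.1 fit [ 593.5 -496.2] s,w [  31.2 -496.6] 184
bowl 0.78 circ [ 531.9 -261.3] 73.8 fit [ 529.6 -266.4] s,w [ -55.9 -274.6] 97
```

Request:
{"api": "step_arm", "payload": {
  "fingers": [0, 0, 0, 0, 0, 0],
  "delta_pos": [
    [-7, 1, 0],
    [-14, 2, 0],
    [-21, 2.5, 0],
    [-26, 3, 0],
    [-30, 3, 0],
    [-30, 3, 0]
  ],
  "twist": [0, 0, 0, 0, 0, 0]
}}

```text
time: 19.3
ee_pos: [0.4577, -0.2585, 0.0199]
tcp_rot: [3.141, -0.001, 3.032]
contact_force: [0.9, -0.5, 3.3]
width: -0.0001
gripper_force: 1.6
```

```bash
python3 -c "
from h import *
st();bowl()
w=env.camera('wrist')
for r in env.trace(w,'bowl')[:2]:
    X,u,v=pts(w,r['pixels']);q=X[(X[:,2]>.060)];print(r['score'],len(q),cv2.minEnclosingCircle(q[:,:2].astype(np.float32)*1000) if len(q) else 0)
"
```

```text
t 19.3 tcp [ 457.7 -258.5   19.9] yaw 173.7 s,w [-128.3 -274.1] f [ 0.9 -0.5  3.3] M [-0.02 -0.21 -0.01] w -0.1 q [ 0.25  0.55  0.19  2.07 -0.19  0.54  2.03]
bowl 0.95 circ [ 594.1 -499.2] 75.2 fit [ 593.  -497.7] s,w [  30.9 -498.1] 246
bowl 0.82 circ [ 498.2 -259.1] 74.5 fit [ 495.2 -261.5] s,w [ -90.7 -273.3] 163
0.75 4504 ((465.2828063964844, -252.21363830566406), 65.27667999267578)
```

Request:
{"api": "step_arm", "payload": {
  "fingers": [0, 0, 0, 0, 0, 0, 0, 0, 0, 0],
  "delta_pos": [
    [19, -2, 0],
    [38, -4, 0],
    [38, -4, 0],
    [39, 8, 0],
    [41, 20, 0],
    [42, 32, 0],
    [43, 44, 0],
    [44, 56, 0],
    [45, 68, 0],
    [46, 80, 0]
  ],
  "twist": [0, 0, 0, 0, 0, 0, 0, 0, 0, 0]
}}

```text
time: 20.33
ee_pos: [0.505, -0.1775, 0.0202]
tcp_rot: [-3.141, 0.0, 3.032]
contact_force: [0.1, -2.1, 0.8]
width: -0.0
gripper_force: 1.1
```

```bash
python3 -c "
from h import *
st();bowl()
"
```

```text
t 20.33 tcp [ 505.  -177.5   20.2] yaw 173.73 s,w [ -89.6 -188.8] f [ 0.1 -2.1  0.8] M [-0.57  0.07 -0.01] w -0.0 q [ 0.07  0.56  0.2   2.05 -0.2   0.55  1.86]
bowl 0.61 circ [669.6  -1.8] 101.1 fit [ 6.82e+02 -5.00e-01] s,w [68.3  5.5] 39
bowl 0.56 circ [ 593.4 -499.7] 75.1 fit [ 593.  -497.7] s,w [  30.9 -498.1] 257
```

Request:
{"api": "step_arm", "payload": {
  "fingers": [0, 0, 0, 0, 0, 0, 0, 0, 0],
  "delta_pos": [
    [1.3, 13, 0],
    [2.6, 26, 0],
    [4, 39, 0],
    [5.3, 52, 0],
    [6.7, 65, 0],
    [8, 78, 0],
    [9.4, 91, 0],
    [10.7, 104, 0],
    [11, 106, 0]
  ],
  "twist": [0, 0, 0, 0, 0, 0, 0, 0, 0]
}}

```text
time: 21.18
ee_pos: [0.5162, -0.0706, 0.02]
tcp_rot: [3.141, -0.0, 3.035]
contact_force: [0.1, -3.0, 1.7]
width: -0.0
gripper_force: 1.6
```

```bash
cat >> h.py <<'E'
def bowlw(name='wrist'):
    from scipy.optimize import least_squares
    w=env.camera(name)
    for r in env.trace(w,'bowl'):
        X,u,v=pts(w,r['pixels']);q=X[(X[:,2]>.060)&(X[:,2]<.072)][:,:2]*1000
        if len(q)<20: continue
        # outermost rim points: hull, robust circle fit of fixed radius
        h=cv2.convexHull(q.astype(np.float32))[:,0];f=least_squares(lambda c:np.hypot(*(h-c).T)-75,h.mean(0),loss='soft_l1')
        print(name,round(r['score'],2),len(q),'c',np.round(f.x,1),'s,w',np.round(box(np.r_[f.x/1000,0][None])[0,:2],1),'res',round(np.median(abs(f.fun)),1))
E
python3 -c "
from h import *
st();bowlw();bowlw('scene')
"
```

```text
t 21.18 tcp [516.2 -70.6  20. ] yaw 173.88 s,w [-89.4 -81.2] f [ 0.1 -3.   1.7] M [-0.53  0.13  0.  ] w -0.0 q [-0.15  0.54  0.2   2.08 -0.21  0.53  1.67]
wrist 0.9 10103 c [ 516.1 -114.2] s,w [ -85.  -124.6] res 0.4
scene 0.95 71 c [ 517.6 -111.5] s,w [ -83.9 -121.8] res 0.9
scene 0.89 176 c [ 595.4 -495.3] s,w [  33.  -495.5] res 1.0
```

Request:
{"api": "step_arm", "payload": {
  "fingers": [0, 0, 0, 0, 0, 0, 0, 0, 0, 0],
  "delta_pos": [
    [1.3, 13, 0],
    [2.6, 26, 0],
    [4, 39, 0],
    [5.3, 52, 0],
    [6.7, 65, 0],
    [8, 78, 0],
    [9.4, 91, 0],
    [10.7, 104, 0],
    [11.7, 113, 0],
    [12, 118, 0]
  ],
  "twist": [0, 0, 0, 0, 0, 0, 0, 0, 0, 0]
}}

```text
time: 22.22
ee_pos: [0.5282, 0.0461, 0.02]
tcp_rot: [-3.142, 0.0, 3.033]
contact_force: [0.7, -3.6, 2.1]
width: -0.0
gripper_force: 1.7
```

```bash
python3 -c "
from h import *
st();bowlw();bowlw('scene')
"
```

```text
t 22.22 tcp [528.2  46.1  20. ] yaw 173.76 s,w [-89.5  36.1] f [ 0.7 -3.6  2.1] M [-0.64  0.01 -0.03] w -0.0 q [-0.38  0.56  0.22  2.06 -0.22  0.55  1.46]
wrist 0.57 10095 c [528.5   2.8] s,w [-84.8  -7. ] res 0.5
scene 0.85 168 c [ 595.5 -495.9] s,w [  33.2 -496.2] res 0.6
scene 0.83 39 c [530.8   5.2] s,w [-82.7  -4.3] res 0.4
```

Request:
{"api": "step_arm", "payload": {
  "fingers": [0, 0, 0, 0, 0, 0, 0, 0, 0, 0],
  "delta_pos": [
    [0.3, 3, 0],
    [0.6, 6, 0],
    [0.6, 6, 0],
    [0, -4, 0],
    [-4, -34, 0],
    [-4, -34, 0],
    [-4, -34, 30],
    [-4, -34, 60],
    [-4, -34, 90],
    [-30, -64, 110]
  ],
  "twist": [0, 0, 0, 0, 0, 0, 0, 0, 0, 0]
}}

```text
time: 23.25
ee_pos: [0.505, -0.0122, 0.1318]
tcp_rot: [3.138, 0.008, 3.039]
contact_force: [1.8, -1.5, 1.7]
width: 0.0001
gripper_force: 0.0
```

Request:
{"api": "step_arm", "payload": {
  "fingers": [0, 0, 0, 0, 0, 0],
  "delta_pos": [
    [0, -30, 10],
    [0, -60, 20],
    [0, -95, 20],
    [0, -130, 20],
    [0, -165, 20],
    [0, -200, 20]
  ],
  "twist": [0, 0, 0, 0, 0, 0]
}}

```text
time: 23.75
ee_pos: [0.4988, -0.2188, 0.1488]
tcp_rot: [3.141, 0.0, 3.032]
contact_force: [0.7, -0.1, 0.3]
width: -0.0001
gripper_force: 0.0
```

```bash
python3 -c "
from h import *
st();bowlw('top');bowlw('scene')
p=env.camera('top');save(p,'t7.png',(190,50,260,190),3);X,u,v=pts(p);B=box(X)
# front-wall lines: topmost front edge & bowl rim
for w0 in(-70,-40,0,40,70):
    q=B[(abs(B[:,1]-w0)<8)&(B[:,2]>118)&(B[:,2]<133)];print(w0,np.round(np.percentile(q[:,0],[2,10,50]),1))
q=B[(abs(B[:,1])<15)&(B[:,2]>56)&(B[:,2]<72)&(B[:,0]<30)];print('rim s',np.round([q[:,0].min(),q[:,0].max()],1))
q=B[(abs(B[:,1])<15)&(B[:,0]>-30)&(B[:,0]<10)];o=np.argsort(q[:,0]);print(np.round(q[o][::4][:,[0,2]],0).tolist())
for n in('egg_cup','jar','rolling_pin'):
  for r in env.trace(p,n)[:1]: Z,_,_=pts(p,r['pixels']);print(n,r['score'],r['rect'],np.round(np.median(Z,0),3))
lid()
"
```

```text
t 23.75 tcp [ 498.8 -218.8  148.8] yaw 173.71 s,w [ -91.5 -230.4] f [ 0.7 -0.1  0.3] M [-0.01 -0.04  0.  ] w -0.1 q [ 0.01  0.38  0.36  1.97 -0.18  0.83  1.93]
top 0.92 234 c [ 593.5 -499.3] s,w [  31.5 -499.7] res 1.0
top 0.58 186 c [527.4   5.3] s,w [-86.1  -4.6] res 1.3
scene 0.97 174 c [ 595.5 -495. ] s,w [  33.1 -495.2] res 1.0
scene 0.78 48 c [529.9  10.8] s,w [-84.2   1.1] res 0.6
-70 [-543.1 -542.6    7.9]
-40 [-550.4 -546.3    9.8]
0 [-579.7    4.5   12.6]
40 [ 5.8  6.7 12.2]
70 [ 5.3  7.2 12.8]
rim s [-610.3    4.9]
[[-30.0, 29.0], [-29.0, 30.0], [-28.0, 28.0], [-26.0, 30.0], [-25.0, 32.0], [-24.0, 36.0], [-23.0, 39.0], [-23.0, 48.0], [-22.0, 47.0], [-21.0, 44.0], [-21.0, 47.0], [-19.0, 49.0], [-19.0, 50.0], [-18.0, 60.0], [-17.0, 62.0], [-16.0, 66.0], [-16.0, 65.0], [-15.0, 64.0], [-13.0, 61.0], [-4.0, -2.0], [-2.0, -2.0], [-1.0, 4.0], [0.0, -1.0], [3.0, -0.0], [3.0, -2.0], [4.0, -3.0], [4.0, 52.0], [4.0, -4.0], [4.0, 95.0], [4.0, 94.0], [4.0, 106.0], [4.0, 97.0], [4.0, 73.0], [4.0, 51.0], [5.0, 108.0], [5.0, 16.0], [5.0, 3.0], [5.0, 69.0], [5.0, 102.0], [5.0, 64.0], [5.0, 126.0], [6.0, 117.0], [6.0, 117.0], [7.0, 123.0], [8.0, 122.0], [9.0, 122.0], [10.0, 127.0]]
egg_cup 0.51 [392.5, 97.3, 18.7, 20.8] [ 0.749 -0.233  0.047]
jar 0.89 [233.3, 91.7, 23.0, 35.0] [0.741 0.226 0.106]
rolling_pin 0.68 [155.9, 107.2, 24.0, 128.8] [0.573 0.477 0.05 ]
(-80, -55) [(10, 128.0), (25, 138.0), (40, 148.0), (55, 159.0), (70, 308.0), (85, 296.0), (100, 288.0), (115, 275.0), (130, 263.0), (145, 247.0), (160, 238.0)]
(-25, 25) [(10, 128.0), (25, 137.0), (40, 146.0), (55, 158.0), (70, 170.0), (85, 294.0), (100, 286.0), (115, 272.0), (130, 258.0), (145, 244.0), (160, 235.0)]
(45, 75) [(10, 127.0), (25, 137.0), (40, 146.0), (55, 157.0), (70, 169.0), (85, 294.0), (100, 291.0), (115, 278.0), (130, 265.0), (145, 250.0), (160, 237.0)]
```

View pics/t7.png

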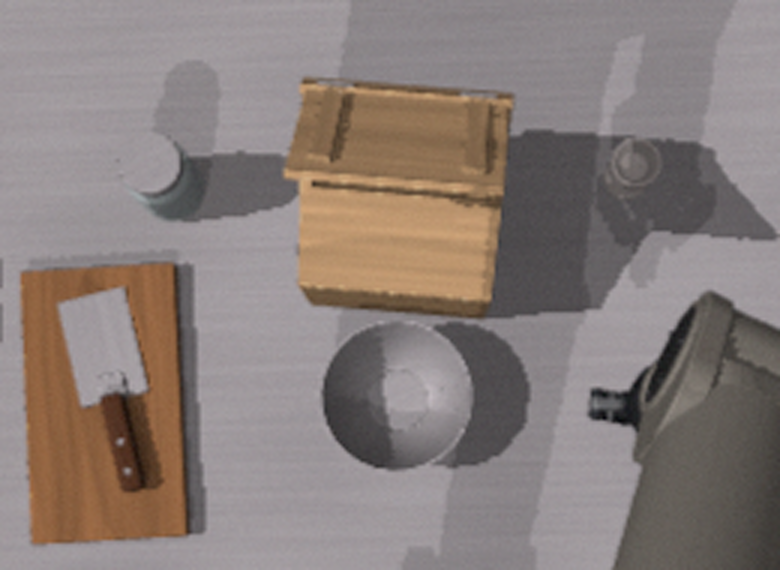

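Request:
{"api": "step_arm", "payload": {
  "fingers": [0.3, 0.58, 0.58, 0.58, 0.58, 0.58, 0.58, 0.58, 0.58, 0.58],
  "delta_pos": [
    [0, 33, 0],
    [0, 66, 0],
    [5, 99, 0],
    [10, 132, 0],
    [15, 165, 0],
    [20, 198, 0],
    [23, 229, 0],
    [23, 229, 0],
    [23, 229, -30],
    [23, 229, -50]
  ],
  "twist": [0, 0, 0, 0, 0, 0, 0, 0, 0, 0]
}}

```text
time: 25.03
ee_pos: [0.5229, 0.0144, 0.0983]
tcp_rot: [3.141, 0.002, 3.036]
contact_force: [-0.9, 0.2, -0.8]
width: 0.0496
gripper_force: 0.0
```

```bash
python3 -c "
from h import *
st();bowlw();bowlw('scene')
"
```

```text
t 25.03 tcp [522.9  14.4  98.3] yaw 173.96 s,w [-91.5   4. ] f [-0.9  0.2 -0.8] M [-0.04  0.07  0.02] w 49.6 q [-0.36  0.41  0.27  2.05 -0.17  0.7   1.48]
wrist 0.72 6068 c [528.6   6.6] s,w [-85.   -3.2] res 0.4
scene 0.95 135 c [ 595.4 -495.8] s,w [  33. -496.] res 1.6
```

Request:
{"api": "step_arm", "payload": {
  "fingers": [0.58, 0.58, 0.58, 0.58, 0.58, 0.58, 0.58],
  "delta_pos": [
    [0, -4, -15],
    [0, -4, -40],
    [0, -4, -60],
    [0, -4, -75],
    [0, -4, -80],
    [7, -4.5, -80],
    [14, -5, -80]
  ],
  "twist": [0, 0, 0, 0, 0, 0, 0]
}}

```text
time: 25.82
ee_pos: [0.538, 0.0073, 0.02]
tcp_rot: [3.141, 0.002, 3.032]
contact_force: [0.5, 0.4, -0.4]
width: 0.0495
gripper_force: 0.0
```

```bash
python3 -c "
from h import *
st();bowlw();bowlw('scene')
"
```

```text
t 25.82 tcp [538.    7.3  20. ] yaw 173.74 s,w [-75.7  -1.5] f [ 0.5  0.4 -0.4] M [ 0.01  0.01 -0.  ] w 49.5 q [-0.3   0.56  0.22  2.04 -0.22  0.55  1.54]
wrist 0.62 16985 c [528.3   6.6] s,w [-85.3  -3.2] res 0.1
scene 0.87 167 c [ 595.  -495.6] s,w [  32.6 -495.9] res 0.9
scene 0.47 205 c [680.7 -30.7] s,w [ 70.2 -24.6] res 31.6
```

Request:
{"api": "step_arm", "payload": {
  "fingers": [0.58, 0.58, 0.58, 0.58, 0.58],
  "delta_pos": [
    [4, 2, 0],
    [8, 1.5, 0],
    [12, 1, 0],
    [16, 0.5, 0],
    [16, 0.5, 0]
  ],
  "twist": [0, 0, 0, 0, 0]
}}

```text
time: 26.43
ee_pos: [0.5538, 0.0077, 0.0189]
tcp_rot: [3.142, 0.001, 3.032]
contact_force: [0.2, -0.2, -0.0]
width: 0.0499
gripper_force: 0.0
```

```bash
python3 -c "
from h import *
st();bowlw()
"
```

```text
t 26.43 tcp [553.8   7.7  18.9] yaw 173.73 s,w [-60.1   0.6] f [ 0.2 -0.2 -0. ] M [-0.01  0.03  0.01] w 49.9 q [-0.3   0.58  0.22  2.01 -0.22  0.57  1.54]
wrist 0.67 19735 c [528.7   6.6] s,w [-85.   -3.1] res 0.2
```

Request:
{"api": "step_arm", "payload": {
  "fingers": [0.58, 0.58, 0.58, 0.58],
  "delta_pos": [
    [3, -0.3, 0],
    [6, -0.6, 0],
    [9, -0.9, 0],
    [9, -0.9, 0]
  ],
  "twist": [0, 0, 0, 0]
}}

```text
time: 26.87
ee_pos: [0.5619, 0.0066, 0.0187]
tcp_rot: [-3.141, -0.0, 3.032]
contact_force: [-0.5, -0.1, 0.3]
width: 0.0495
gripper_force: 0.4
```

```bash
python3 -c "
from h import *
st();bowlw()
"
```

```text
t 26.87 tcp [561.9   6.6  18.7] yaw 173.72 s,w [-51.9   0.3] f [-0.5 -0.1  0.3] M [-0.1   0.13 -0.03] w 49.5 q [-0.29  0.59  0.22  1.99 -0.22  0.58  1.54]
wrist 0.59 17855 c [529.6   7.5] s,w [-84.2  -2.2] res 0.2
```

Request:
{"api": "step_arm", "payload": {
  "fingers": [0.58, 0.6, 0.76, 0.76, 0.76, 0.76, 0.76],
  "delta_pos": [
    [-10, 1, 0],
    [-24, 2.4, 0],
    [-24, 2.4, 0],
    [-24, 2.4, 0],
    [-20, 2, 0],
    [-16, 1.6, 0],
    [-16, 1.6, 0]
  ],
  "twist": [0, 0, 0, 0, 0, 0, 0]
}}

```text
time: 27.55
ee_pos: [0.5476, 0.0085, 0.0191]
tcp_rot: [3.141, 0.002, 3.032]
contact_force: [0.8, -0.7, 0.3]
width: 0.065
gripper_force: 0.0
```

```bash
python3 -c "
from h import *
st();bowlw()
"
```

```text
t 27.55 tcp [547.6   8.5  19.1] yaw 173.73 s,w [-66.3   0.7] f [ 0.8 -0.7  0.3] M [ 0.03 -0.05 -0.02] w 65.0 q [-0.3   0.58  0.22  2.02 -0.22  0.56  1.53]
wrist 0.91 19892 c [529.4   7.6] s,w [-84.3  -2.1] res 0.3
```

Request:
{"api": "step_arm", "payload": {
  "fingers": [0.76, 0.76, 0.76, 0.76],
  "delta_pos": [
    [4, -0.4, 0],
    [8, -0.8, 0],
    [11, -1.1, 0],
    [11, -1.1, 0]
  ],
  "twist": [0, 0, 0, 0]
}}

```text
time: 27.98
ee_pos: [0.5574, 0.0072, 0.0188]
tcp_rot: [-3.141, 0.001, 3.032]
contact_force: [0.1, 0.6, 0.1]
width: 0.0647
gripper_force: 0.3
```

```bash
python3 -c "
from h import *
st();bowlw()
"
```

```text
t 27.98 tcp [557.4   7.2  18.8] yaw 173.73 s,w [-56.4   0.4] f [0.1 0.6 0.1] M [-0.08  0.    0.03] w 64.7 q [-0.3   0.59  0.22  2.   -0.22  0.58  1.54]
wrist 0.95 18053 c [529.9   7.9] s,w [-83.9  -1.8] res 0.2
```

Request:
{"api": "step_arm", "payload": {
  "fingers": [0.76, 0.76, 0.76, 0.76, 0.76],
  "delta_pos": [
    [2, -0.2, 0],
    [4, -0.4, 0],
    [6, -0.6, 0],
    [8, -0.8, 0],
    [8, -0.8, 0]
  ],
  "twist": [0, 0, 0, 0, 0]
}}

```text
time: 28.5
ee_pos: [0.5647, 0.0067, 0.0187]
tcp_rot: [3.142, -0.0, 3.032]
contact_force: [-2.1, 0.2, 0.7]
width: 0.0653
gripper_force: 1.0
```

```bash
python3 -c "
from h import *
st();bowlw()
"
```

```text
t 28.5 tcp [564.7   6.7  18.7] yaw 173.75 s,w [-49.1   0.7] f [-2.1  0.2  0.7] M [-0.01  0.45  0.01] w 65.3 q [-0.29  0.6   0.22  1.98 -0.22  0.59  1.54]
wrist 0.69 17170 c [535.8   9.5] s,w [-78.1   0.4] res 0.4
```

Request:
{"api": "step_arm", "payload": {
  "fingers": [0.76, 0.76, 0.76],
  "delta_pos": [
    [2, -0.2, 0],
    [4, -0.4, 0],
    [4, -0.4, 0]
  ],
  "twist": [0, 0, 0]
}}

```text
time: 28.85
ee_pos: [0.5692, 0.0063, 0.0188]
tcp_rot: [3.141, 0.001, 3.032]
contact_force: [-2.4, 1.0, 0.4]
width: 0.0646
gripper_force: 0.8
```

Request:
{"api": "step_arm", "payload": {
  "fingers": [0.76, 0.76, 0.7, 0.6, 0.6, 0.6, 0.6, 0.6, 0.6, 0.6],
  "delta_pos": [
    [-8, 0.8, 0],
    [-20, 2, 0],
    [-26, 2.6, 0],
    [-26, 2.6, 10],
    [-26, 2.6, 40],
    [-26, 2.6, 70],
    [-26, 2.6, 100],
    [-40, -20, 130],
    [-50, -50, 130],
    [-50, -85, 130]
  ],
  "twist": [0, 0, 0, 0, 0, 0, 0, 0, 0, 0]
}}

```text
time: 29.68
ee_pos: [0.5191, -0.0782, 0.1518]
tcp_rot: [3.14, 0.005, 3.036]
contact_force: [0.4, -1.1, -1.2]
width: 0.0517
gripper_force: 0.0
```

Request:
{"api": "step_arm", "payload": {
  "fingers": [0.6, 0.6, 0.6, 0.6, 0.6, 0.6],
  "delta_pos": [
    [0, -30, 0],
    [0, -60, 0],
    [0, -95, 0],
    [0, -130, 0],
    [0, -150, 0],
    [0, -150, 0]
  ],
  "twist": [0, 0, 0, 0, 0, 0]
}}

```text
time: 30.18
ee_pos: [0.5182, -0.2353, 0.1503]
tcp_rot: [-3.138, 0.003, 3.025]
contact_force: [-0.2, 0.4, -0.5]
width: 0.051
gripper_force: 0.0
```

```bash
python3 -c "
from h import *
st();bowlw('top');bowlw('scene')
p=env.camera('top');save(p,'t8.png',(230,60,170,130),4.5);X,u,v=pts(p);B=box(X)
q=B[(abs(B[:,1])<15)&(B[:,0]>-22)&(B[:,0]<8)];o=np.argsort(q[:,0]);print(np.round(q[o][::2][:,[0,2]],0).tolist())
q=B[(abs(B[:,0]-20)<8)&(B[:,2]>115)&(B[:,2]<160)];print('apron w range',np.percentile(q[:,1],[1,99]))
for n in('egg_cup','jar','rolling_pin','spatula'):
  for r in env.trace(p,n)[:2]: Z,_,_=pts(p,r['pixels']);print(n,r['score'],r['rect'],np.round(np.median(Z,0),3))
lid()
"
```

```text
t 30.18 tcp [ 518.2 -235.3  150.3] yaw 173.3 s,w [ -70.5 -244.8] f [-0.2  0.4 -0.5] M [ 0.07 -0.02  0.01] w 51.0 q [ 0.03  0.41  0.36  1.91 -0.19  0.85  1.94]
top 0.79 144 c [ 592.5 -499.4] s,w [  30.5 -499.9] res 1.8
top 0.69 141 c [536.6   6.5] s,w [-77.   -2.5] res 2.3
scene 0.67 143 c [ 596.3 -495.1] s,w [  33.9 -495.2] res 1.2
scene 0.57 37 c [543.1  12.7] s,w [-71.2   4.4] res 0.7
[[-22.0, 28.0], [-22.0, 21.0], [-21.0, 24.0], [-21.0, 24.0], [-20.0, 25.0], [-19.0, 29.0], [-19.0, 26.0], [-19.0, 25.0], [-18.0, 26.0], [-17.0, 31.0], [-17.0, 29.0], [-16.0, 34.0], [-16.0, 37.0], [-16.0, 30.0], [-15.0, 31.0], [-14.0, 39.0], [-14.0, 37.0], [-13.0, 29.0], [-13.0, 32.0], [-13.0, 41.0], [-12.0, 41.0], [-12.0, 40.0], [-12.0, 44.0], [-11.0, 38.0], [-10.0, 50.0], [-10.0, 45.0], [-10.0, 45.0], [-9.0, 46.0], [-9.0, 46.0], [-8.0, 51.0], [-8.0, 54.0], [-7.0, 53.0], [-7.0, 53.0], [-6.0, 48.0], [-6.0, 61.0], [-5.0, 56.0], [-5.0, 56.0], [-5.0, 62.0], [-5.0, 69.0], [-4.0, 66.0], [-3.0, 62.0], [-3.0, 65.0], [-3.0, 64.0], [-2.0, 66.0], [4.0, 58.0], [4.0, 34.0], [4.0, 77.0], [4.0, 105.0], [4.0, 99.0], 
[... 508 characters left out ...]
 96.6, 25.7, 29.0] [0.741 0.223 0.106]
rolling_pin 0.85 [155.5, 108.4, 25.2, 129.0] [0.566 0.477 0.05 ]
spatula 0.96 [210.3, 144.4, 31.3, 70.3] [0.572 0.293 0.021]
spatula 0.76 [211.1, 261.7, 68.4, 28.1] [0.24  0.214 0.003]
(-80, -55) [(10, 128.0), (25, 138.0), (40, 146.0), (55, 158.0), (70, 172.0), (85, 296.0), (100, 289.0), (115, 276.0), (130, 261.0), (145, 248.0), (160, 236.0)]
(-25, 25) [(10, 127.0), (25, 137.0), (40, 147.0), (55, 159.0), (70, 169.0), (85, 293.0), (100, 286.0), (115, 272.0), (130, 258.0), (145, 245.0), (160, 234.0)]
(45, 75) [(10, 127.0), (25, 136.0), (40, 147.0), (55, 157.0), (70, 171.0), (85, 295.0), (100, 291.0), (115, 278.0), (130, 265.0), (145, 250.0), (160, 238.0)]
```

View pics/t8.png

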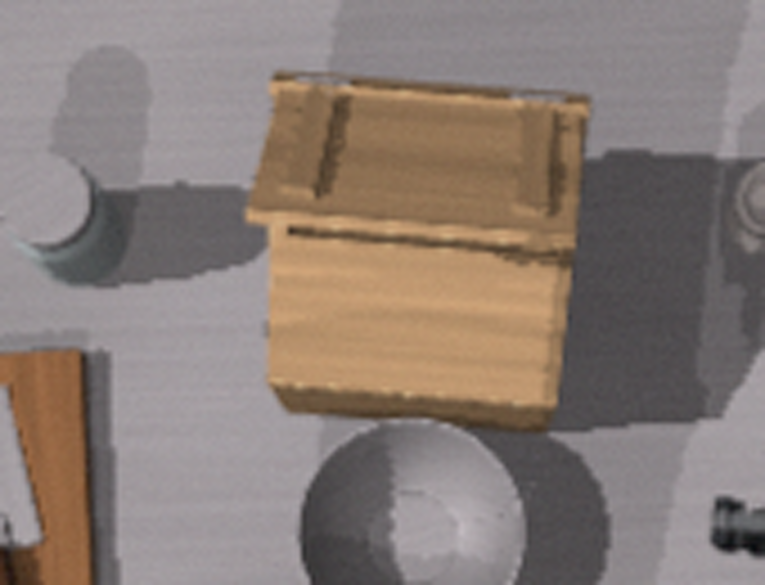

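```bash
python3 -c "
from cell import env
print(env.close_job())"
```

```text
the job is handed in; nothing more can be done
None
```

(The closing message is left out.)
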